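# Set out a nested stack of plant pots on their saucers

### The arm

A 6-joint arm with a two-finger parallel gripper is mounted at the origin on the work surface. World frame = base frame: x ahead of the robot, y to its left, z up, the work surface at z = 0. Lengths are in m, angles in degrees, forces in N, time in s.
With the tool pointing down it reaches from about 0.375 to 0.9 m from the base axis. Payload 3.1 kg.
Tool frame: the origin (TCP) lies between the finger pads; the fingertips stand 22 mm ahead of it and the grasp point (between the pads) lies 3 mm ahead of it (bot.tip_extent is the distance from the TCP to the fingertips, in m); y points along the fingers, z is the direction in which the jaws open and shut, and the axes are right-handed (so a half turn about y gives the same grasp; the last joint's range is limited). The gripper opens to 87 mm and grips with 3 to 60 N. Pads are 19 mm wide; open, the fingers measure 117 mm over their backs; the gripper's body (75 mm by 190 mm) begins 51 mm behind the grasp point.
Start: joints at [-84.311, 30.224, 82.088, -0, 67.689, -10.227], TCP at [0.171, -0.601, 0.245] pointing down, gripper open.
Joint ranges: [-176.69, 176.69], [-43.24, 126.21], [12.49, 139.97], [-82, 262], [0, 151.66], [-163.58, 163.58]. Speed limits (degrees/s): [159.86, 159.86, 180, 180, 180, 180].

### API

Orientations are given as a 3x3 rotation matrix whose columns are the frame's x, y, z axes.
In Python, from rig import bot, eyes, models gives the robot as it stands. The module is installed in compiled form; this text tells all that it offers.
- The arm moves only by the tool arm_command, never from a script. Its arguments are lists of equal length, an entry for each row: "translation": the shift along the tool's x, y, z each as a share of 0.08 m, from -1 to 1, a list of three; "rotation": the turn, a rotation vector about the tool's x, y, z each as a share of 60 degrees, from -1 to 1, a list of three; "grip": the closure, from -1 (fully open) to 1 (shut), so that 0 is half open. In form: {"translation": [[x, y, z], ...], "rotation": [[rx, ry, rz], ...], "grip": [grip, ...]}. A call has 1 to 5 rows; each row is the pose to reach, as a shift and turn from the pose commanded when the call began, along the tool's axes at that moment; what a row does not reach only later rows make up. A row lasts 1/10 s, in which the tool goes at most 50 mm and 8.59 degrees, less where a joint would pass 70% of its speed; a pose out of reach is approached as far as the arm can. A call with a number of a shift or a turn outside -1 to 1 is refused whole. A call with a gripper value outside its range is refused whole. The fingers move at their own pace and stop on an object; the grip force is fixed at half the most. Time passes only in rows, so rows that repeat a pose let the fingers close. It gives the time, the measured TCP pose, the force and the opening at its end, in the units of the state.
- bot.read_state(): the state, without advancing time (a new reading comes with each control period).
- eyes.capture(name): name is "side" or "top" or "wrist"; returns a dict with "image" (420x560x3 uint8, blue, green, red), "mtx" (3x3 intrinsics, pixels), "rvec" (rotation vector, rad) and "tvec" (3), from world to camera coordinates, as OpenCV has them; the wrist camera has in their place "hand_eye" (4x4, takes a point from camera to tool coordinates, whose origin is the TCP and whose axes are the tool frame's). Camera axes: x right, y down, z forward; pixel columns grow to the right and rows downward; lengths in m; the calibration is good to about 2 mm. A picture is of the moment at which its call begins: read the wrist's pose just before it. There is no depth.
- bot.hand_in(): hands the job in, once; it reports no verdict.
Trained networks look in the newest picture that a camera, given by its name, has taken for a name from the list of things; names that differ only in an ending like _2 or _b are one class to them, and where a whole thing is asked for, a point or a joint stands for the part that bears it (a point fixed in the world has none). Each returns a list of dicts, best first, with "conf" (0 to 1); they miss things now and then, are a little off and sometimes report something else, mostly with a low value. They report only what shows in the picture. A call takes as long as a camera call. They do not tell look-alikes from the thing itself.
- models.recognise(camera, thing): "extent" ([left, top, right, bottom] as shares, 0 to 1, of the picture: columns of its width, rows of its height, round what is visible of it).
- models.spot_point(camera, thing): "point" ([column, row] as shares, 0 to 1, of the picture: columns of its width, rows of its height: a listed point, or the origin of a listed thing).
The state is a dict: "time_s": time; "joint_positions": joint angles; "qvel": joint speeds; "tau": joint torques, N m; "position": TCP position; "tcp_rot": TCP orientation; "force": force on the tool from outside, world axes, zero at the start; "moment": the same for the moment, N m; "opening": opening from 0.0 (shut) to 1.0 (fully open).
Only numpy, scipy, OpenCV 4.12 (cv2) and the standard library are available. Lean on these libraries where they do the work, as an engineer would, in place of code of your own. Each camera call takes 0.05 s, during which the arm holds its last target. There are 200 camera calls.

### The job

Four plant pots of different sizes are nested in one stack on the bench. Take the stack apart and stand each pot upright on the floor of its matching saucer, the smallest pot in the smallest saucer and so on up to the largest in the largest, ready for potting on. Leave the seed dish and the seedling tray where they are.

Things in the scene. Friction and masses are not known exactly. Their poses are not given: they have to be found in the camera images.
- pot40: Smallest of four round terracotta-coloured plastic plant pots: 40 mm across the rim, 28 mm across the base, 42 mm high, about 25 g, open, empty, upright collar over the top 14 mm (to grip), tapered below. Origin: centre of its underside; z up out of its mouth. Starts nested in pot50, underside 38 mm above that pot's, on its stacking ribs, up to 7 mm loose sideways, 30 mm proud of its rim; lifts straight out.
- pot50: Second smallest of four round terracotta-coloured plastic plant pots: 50 mm across the rim, 36 mm across the base, 50 mm high, about 35 g, open, empty, upright collar over the top 14 mm (to grip), tapered below. Origin: centre of its underside; z up out of its mouth. Starts nested in pot60, underside 38 mm above that pot's, on its stacking ribs, up to 7 mm loose sideways, 30 mm proud of its rim; lifts straight out.
- pot60: Second largest of four round terracotta-coloured plastic plant pots: 60 mm across the rim, 44 mm across the base, 58 mm high, about 48 g, open, empty, upright collar over the top 14 mm (to grip), tapered below. Origin: centre of its underside; z up out of its mouth. Starts nested in pot70, underside 38 mm above that pot's, on its stacking ribs, up to 7 mm loose sideways, 30 mm proud of its rim; lifts straight out.
- pot70: Largest of four round terracotta-coloured plastic plant pots: 69 mm across the rim, 52 mm across the base, 66 mm high, about 65 g, open, empty, upright collar over the top 14 mm (to grip), tapered below. Origin: centre of its underside; z up out of its mouth. Bottom of the stack, on the bench.
- saucer40: The smallest of the four loose round terracotta-coloured drip saucers, the match of pot40: 53 mm across the rim, 41 mm across its flat floor, 14 mm high, floor 3 mm thick. It lies on the bench open side up, empty. Origin at the centre of its underside, z up. Pot40's base (28 mm) stands in it with play all round.
- saucer50: The second smallest of the four loose round terracotta-coloured drip saucers, the match of pot50: 63 mm across the rim, 51 mm across its flat floor, 14 mm high, floor 3 mm thick. It lies on the bench open side up, empty. Origin at the centre of its underside, z up. Pot50's base (36 mm) stands in it with play all round.
- saucer60: The second largest of the four loose round terracotta-coloured drip saucers, the match of pot60: 73 mm across the rim, 61 mm across its flat floor, 14 mm high, floor 3 mm thick. It lies on the bench open side up, empty. Origin at the centre of its underside, z up. Pot60's base (44 mm) stands in it with play all round.
- saucer70: The largest of the four loose round terracotta-coloured drip saucers, the match of pot70: 83 mm across the rim, 71 mm across its flat floor, 14 mm high, floor 3 mm thick. It lies on the bench open side up, empty. Origin at the centre of its underside, z up. Pot70's base (52 mm) stands in it with play all round.
- seed_dish: A lidded clear petri dish with seeds on paper, 56 mm across and 15 mm high, lying on the bench among the saucers; not to be shifted. Origin at the centre of its underside.
- plug_tray: A black plug tray of seedlings, 156 mm by 120 mm and 45 mm high with leaves up to about 25 mm more, on the bench to the right of the pots; not to be shifted. Origin at the centre of its underside, x along its long side.
Mind the look-alikes: they are no part of the job. What is shaped like the pot40 but blue or white is not meant.

How it is judged (in metres and radians):
At the end, for the whole second after the job is handed in: Each pot stands upright (within 4 degrees) and still in its own saucer: its underside on the saucer's floor (less than 6 mm above the saucer's underside) and its centre within 13 mm of the saucer's; every saucer lies flat on the bench (horizontal distance between pot40 and saucer40 below 0.013 m and z of pot40 in the frame of saucer40 between 0 and 0.006 m and angle between each of pot40, saucer40, pot50, saucer50, pot60, saucer60, pot70, saucer70's own z axis and vertical below 0.07 rad and height (world z) of each of saucer40, saucer50, saucer60, saucer70 below 0.006 m and linear speed of each of pot40, pot50, pot60, pot70 below 0.02 m/s and angular speed of each of pot40, pot50, pot60, pot70 below 0.2 rad/s and horizontal distance between pot50 and saucer50 below 0.013 m and z of pot50 in the frame of saucer50 between 0 and 0.006 m and horizontal distance between pot60 and saucer60 below 0.013 m and z of pot60 in the frame of saucer60 between 0 and 0.006 m and horizontal distance between pot70 and saucer70 below 0.013 m and z of pot70 in the frame of saucer70 between 0 and 0.006 m); the robot touches nothing.
It fails at once if the seed dish was shifted by more than 25 mm (distance of seed_dish from where it was at the start of the episode above 0.025 m).
It fails at once if the seedling tray was shifted by more than 25 mm (distance of plug_tray from where it was at the start of the episode above 0.025 m).
It also fails if it takes over 99 s, if anything falls off the work surface, if the arm or the gripper's body presses on something with over 40 N, if the wrist force passes 120 N, or if a joint passes its speed limit or range.

## Working session

There is one attempt and no reset: what is moved stays moved. The work goes in short steps, Python scripts to look and compute and a tool call to move; the robot and the scene stay as the last step left them, time stands still between calls to the robot, and variables do not carry over. Pictures are saved under pics/ and viewed, about 12 in all and at most 16, crops included, and the job is handed in when it is done.

Besides the shell and the picture viewer there is one more tool, called after "Emit:" as a command line: name --argument value ..., lists and objects as JSON in quotes. arm_command: Moves the arm, as the interface text tells. Shift numbers are shares of 0.08 m and turn numbers shares of 60 degrees, none past 1 either way. Its arguments: {"type":"object","properties":{"translation":{"type":"array"},"rotation":{"type":"array"},"grip":{"type":"array"}},"required":["translation","rotation","grip"]}

```bash
mkdir -p pics; python3 - <<'E'
from rig import bot,eyes,models
import cv2,numpy as np
s=bot.read_state();print(s['time_s'],s['position'],np.round(s['tcp_rot'],3).tolist(),s['opening'])
for c in('top','side'):
    d=eyes.capture(c);cv2.imwrite(f'pics/{c}0.png',d['image'])
    np.savez(f'{c}.npz',**{k:d[k] for k in('mtx','rvec','tvec')})
    for t in 'pot40 pot50 pot60 pot70 saucer40 saucer50 saucer60 saucer70 seed_dish plug_tray'.split():
        for n,f in(('extent',models.recognise),('point',models.spot_point)):
            print(c,t,[( (np.array(r[n])*([560,420]*(len(r[n])//2))).round(1).tolist(),round(r['conf'],2)) for r in f(c,t)[:4]])
print(bot.read_state()['time_s'])
E
```

```text
0.0 [ 0.17134746 -0.60032155  0.24356019] [[-0.962, -0.0, 0.274], [-0.274, 0.002, -0.962], [-0.0, -1.0, -0.002]] 0.9978185097244662
top pot40 [([173.7, 281.2, 188.8, 293.5], 0.75), ([157.6, 224.8, 181.0, 245.5], 0.69), ([160.1, 227.5, 186.5, 248.0], 0.69), ([206.5, 230.7, 219.2, 245.8], 0.67)]
top pot40 [([212.3, 240.3], 0.77), ([144.2, 226.0], 0.7), ([170.2, 231.7], 0.66), ([167.9, 229.4], 0.65)]
top pot50 [([173.7, 281.2, 188.8, 293.5], 0.75), ([157.6, 224.8, 181.0, 245.5], 0.69), ([160.1, 227.5, 186.5, 248.0], 0.69), ([206.5, 230.7, 219.2, 245.8], 0.67)]
top pot50 [([212.3, 240.3], 0.77), ([144.2, 226.0], 0.7), ([170.2, 231.7], 0.66), ([167.9, 229.4], 0.65)]
top pot60 [([173.7, 281.2, 188.8, 293.5], 0.75), ([157.6, 224.8, 181.0, 245.5], 0.69), ([160.1, 227.5, 186.5, 248.0], 0.69), ([206.5, 230.7, 219.2, 245.8], 0.67)]
top pot60 [([212.3, 240.3], 0.77), ([144.2, 226.0], 0.7), ([170.2, 231.7], 0.66), ([167.9, 229.4], 0.65)]
top pot70 [([173.7, 281.2, 188.8, 293.5], 0.75), ([157.6, 224.8, 181.0, 245.5], 0.69), ([160.1, 227.5, 186.5, 248.0], 0.69), ([206.5, 230.7, 219.2, 245.8], 0.67)
[... 3085 characters left out ...]
6), ([166.7, 275.5, 209.7, 306.2], 0.83), ([301.4, 203.8, 322.2, 218.4], 0.63), ([217.8, 209.2, 244.7, 229.0], 0.61)]
side saucer60 [([291.5, 275.5], 0.91), ([191.1, 293.4], 0.85), ([231.9, 220.5], 0.77), ([312.0, 213.9], 0.76)]
side saucer70 [([270.9, 259.4, 307.7, 286.2], 0.96), ([166.7, 275.5, 209.7, 306.2], 0.83), ([301.4, 203.8, 322.2, 218.4], 0.63), ([217.8, 209.2, 244.7, 229.0], 0.61)]
side saucer70 [([291.5, 275.5], 0.91), ([191.1, 293.4], 0.85), ([231.9, 220.5], 0.77), ([312.0, 213.9], 0.76)]
side seed_dish []
side seed_dish [([241.3, 265.4], 0.72)]
side plug_tray [([275.6, 129.9, 337.8, 170.9], 0.61), ([227.6, 255.7, 256.9, 276.9], 0.24)]
side plug_tray [([307.7, 160.9], 0.61)]
2.1
```

View pictures.

```bash
python3 - <<'E'
import cv2
a=cv2.imread('pics/top0.png')[130:330,110:460];cv2.imwrite('pics/t0.png',cv2.resize(a,None,fx=2.28,fy=2.28,interpolation=3))
a=cv2.imread('pics/side0.png');cv2.imwrite('pics/s0.png',cv2.resize(a,None,fx=1.42,fy=1.42))
E
```

```text
(no output)
```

View pics/t0.png

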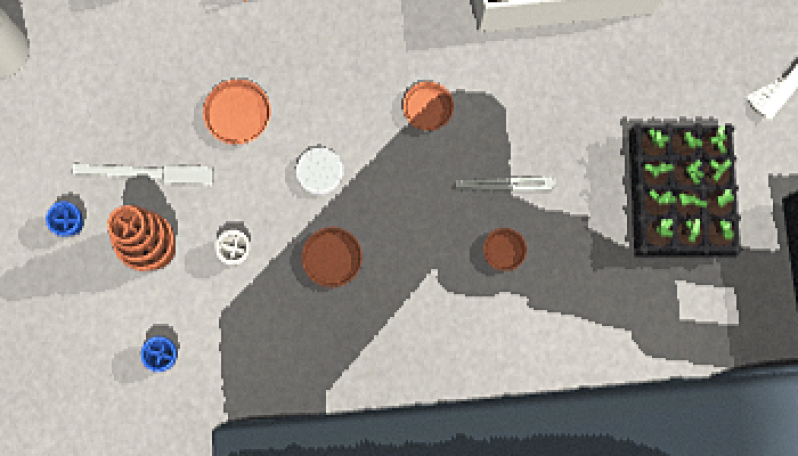

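View pics/s0.png

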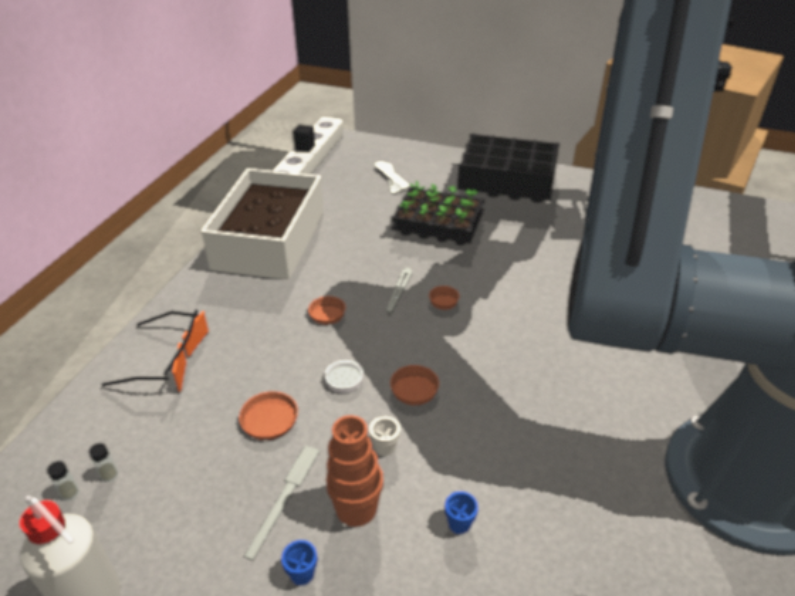

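Top crop: saucers at (236,111) largest, (330,257), (428,106), (504,249) smallest; stack around (128,223)–(145,245); blue look-alikes (64,217), (158,353), and white (233,246); dish (319,170). The target is the terracotta nested stack only.

```bash
cat > h.py <<'E'
import cv2,numpy as np
def cam(c):
    d=np.load(f'{c}.npz');R=cv2.Rodrigues(d['rvec'])[0];return d['mtx'],R,d['tvec'].ravel()
def ray(c,uv,z):
    K,R,t=cam(c);d=R.T@np.linalg.inv(K)@[uv[0],uv[1],1];o=-R.T@t;return (o+d*(z-o[2])/d[2])
def proj(c,p):
    K,R,t=cam(c);q=K@(R@np.asarray(p)+t);return q[:2]/q[2]
E
python3 - <<'E'
from h import *
for c in('top','side'):
    K,R,t=cam(c);print(c,'pos',(-R.T@t).round(3))
    im=cv2.imread(f'pics/{c}0.png');h=cv2.cvtColor(im,cv2.COLOR_BGR2HSV)
    m=((h[...,0]<14)&(h[...,1]>110)&(h[...,2]>50)).astype('uint8')
    n,l,s,ce=cv2.connectedComponentsWithStats(m)
    for i in range(1,n):
        x,y,w,hh,a=s[i]
        if a>60:
            cnt=cv2.findContours((l==i).astype('uint8'),0,1)[0][0];(cx,cy),ax,an=cv2.fitEllipse(cnt)
            d=ray(c,(cx,cy),.010);k=np.linalg.norm(ray(c,(x,y+hh/2),.01)-ray(c,(x+w,y+hh/2),.01))
            print((x,y,w,hh),a,round(cx,1),round(cy,1),d.round(4),'width',k.round(4))
for n,p,z in(('blue1',(64,217),.042),('blue2',(158,353),.042),('white',(233,246),.042),('dish',(319,170),.015),('top rim',(128,223),.156)):
    print(n,ray('top',(p[0]/2.28+110,p[1]/2.28+130),z).round(3))
print('siderim',ray('side',(350/1.42,430/1.42),.156).round(3),ray('side',(385/1.42,427/1.42),.042).round(3))
E
```

```text
top pos [ 0.254 -0.064  1.32 ]
(np.int32(320), np.int32(83), np.int32(77), np.int32(47)) 1441 356.1 106.3 [ 0.8646 -0.2732  0.01  ] width 0.2215
(np.int32(240), np.int32(114), np.int32(22), np.int32(8)) 132 253.3 118.1 [0.8171 0.0204 0.01  ] width 0.0629
(np.int32(215), np.int32(120), np.int32(22), np.int32(11)) 130 224.0 124.0 [0.7956 0.1029 0.01  ] width 0.0626
(np.int32(82), np.int32(124), np.int32(17), np.int32(17)) 195 90.6 132.2 [0.7562 0.4794 0.01  ] width 0.0481
(np.int32(199), np.int32(165), np.int32(30), np.int32(28)) 652 213.3 178.4 [0.6337 0.1231 0.01  ] width 0.0834
(np.int32(287), np.int32(166), np.int32(22), np.int32(21)) 369 297.4 176.0 [ 0.6498 -0.1106  0.01  ] width 0.0613
(np.int32(157), np.int32(220), np.int32(30), np.int32(29)) 637 171.6 234.0 [0.4726 0.2264 0.01  ] width 0.0814
(np.int32(242), np.int32(230), np.int32(27), np.int32(26)) 541 255.1 242.3 [ 0.4587 -0.0015  0.01  ] width 0.0731
(np.int32(322), np.int32(230), np.int32(19), np.int32(18)) 277 331.0 238.7 [ 0.4764 -0.207   0.01  ] width 0.0516
(np.int32(0), np.int32(347), np.int32(28), np.int32(24)) 466 
[... 895 characters left out ...]
int32(34), np.int32(27)) 708 291.5 270.7 [ 0.4568 -0.002   0.01  ] width 0.0706
(np.int32(168), np.int32(276), np.int32(41), np.int32(34)) 1056 188.5 292.2 [0.6314 0.1221 0.01  ] width 0.0817
(np.int32(231), np.int32(293), np.int32(39), np.int32(77)) 2262 248.7 332.4 [0.4816 0.1689 0.01  ] width 0.0719
(np.int32(29), np.int32(352), np.int32(16), np.int32(18)) 126 37.2 358.6 [0.8098 0.346  0.01  ] width 0.0281
(np.int32(14), np.int32(357), np.int32(27), np.int32(26)) 422 25.8 371.3 [0.8109 0.3725 0.01  ] width 0.0467
blue1 [0.488 0.31  0.042]
blue2 [0.335 0.188 0.042]
white [0.461 0.111 0.042]
dish [0.562 0.017 0.015]
top rim [0.463 0.208 0.156]
siderim [0.46  0.212 0.156] [0.459 0.11  0.042]
```

Emit:
arm_command --translation '[[-0.8,0,-0.55],[-0.8,0,-0.55],[-0.8,0,-0.55]]' --rotation '[[0,0.266,0],[0,0.266,0],[0,0.266,0]]' --grip '[-1,-1,-1]'

```text
time_s: 2.4
position: [0.2229, -0.5376, 0.2444]
tcp_rot: [[-1.0, 0.0, 0.001], [-0.001, 0.003, -1.0], [-0.0, -1.0, -0.003]]
force: [0.0, -0.9, -0.2]
opening: 1.001
```

Emit:
arm_command --translation '[[-1,0,-0.94],[-1,0,-0.94],[-1,0,-0.94]]' --rotation '[[0,0,0],[0,0,0],[0,0,0]]' --grip '[-1,-1,-1]'

```text
time_s: 2.7
position: [0.3032, -0.4628, 0.2445]
tcp_rot: [[-1.0, 0.001, 0.004], [-0.004, 0.002, -1.0], [-0.001, -1.0, -0.002]]
force: [0.3, -0.1, 0.8]
opening: 1.0
```

Emit:
arm_command --translation '[[-1,0,-0.94],[-1,0,-0.94],[-1,0,-0.94]]' --rotation '[[0,0,0],[0,0,0],[0,0,0]]' --grip '[-1,-1,-1]'

```text
time_s: 3.0
position: [0.3834, -0.3884, 0.2447]
tcp_rot: [[-1.0, 0.001, 0.004], [-0.004, 0.001, -1.0], [-0.001, -1.0, -0.001]]
force: [0.1, -0.0, -0.1]
opening: 1.0
```

Emit:
arm_command --translation '[[-1,0,-0.94],[-1,0,-0.94],[-1,0,-0.94]]' --rotation '[[0,0,0],[0,0,0],[0,0,0]]' --grip '[-1,-1,-1]'

```text
time_s: 3.3
position: [0.4636, -0.314, 0.2447]
tcp_rot: [[-1.0, 0.001, 0.004], [-0.004, -0.0, -1.0], [-0.001, -1.0, 0.0]]
force: [-0.8, -0.5, 0.1]
opening: 1.001
```

Emit:
arm_command --translation '[[0,0,-1],[0,0,-1]]' --rotation '[[0,0,0],[0,0,0]]' --grip '[-1,-1]'

```text
time_s: 3.5
position: [0.4606, -0.2351, 0.2443]
tcp_rot: [[-1.0, -0.001, 0.0], [-0.0, 0.0, -1.0], [0.001, -1.0, -0.0]]
force: [0.5, 0.5, 0.1]
opening: 1.003
```

Emit:
arm_command --translation '[[0,0,-1],[0,0,-1]]' --rotation '[[0,0,0],[0,0,0]]' --grip '[-1,-1]'

```text
time_s: 3.7
position: [0.4603, -0.1548, 0.2445]
tcp_rot: [[-1.0, -0.001, -0.0], [0.0, 0.0, -1.0], [0.001, -1.0, -0.0]]
force: [0.4, 0.1, 0.1]
opening: 1.001
```

Emit:
arm_command --translation '[[0,0,-1],[0,0,-1]]' --rotation '[[0,0,0],[0,0,0]]' --grip '[-1,-1]'

```text
time_s: 3.9
position: [0.4607, -0.0749, 0.2447]
tcp_rot: [[-1.0, -0.0, 0.0], [-0.0, -0.0, -1.0], [0.0, -1.0, 0.0]]
force: [0.4, -0.2, 0.8]
opening: 1.004
```

Emit:
arm_command --translation '[[0,-0.4,-1],[0,-0.4,-1],[0,-0.4,-1]]' --rotation '[[0,0,0],[0,0,0],[0,0,0]]' --grip '[-1,-1,-1]'

```text
time_s: 4.2
position: [0.4623, 0.0058, 0.2784]
tcp_rot: [[-1.0, 0.004, 0.004], [-0.004, -0.001, -1.0], [-0.004, -1.0, 0.001]]
force: [0.5, -0.7, -0.6]
opening: 0.999
```

Emit:
arm_command --translation '[[0,-0.4,-1],[0,-0.4,-1],[0,-0.4,-1]]' --rotation '[[0,0,0],[0,0,0],[0,0,0]]' --grip '[-1,-1,-1]'

```text
time_s: 4.5
position: [0.463, 0.0851, 0.3102]
tcp_rot: [[-1.0, 0.005, 0.003], [-0.003, -0.0, -1.0], [-0.005, -1.0, 0.0]]
force: [0.3, -1.0, -0.6]
opening: 0.997
```

Emit:
arm_command --translation '[[0,0,-1],[0,0,-1],[0,0,-1],[0,0,-1]]' --rotation '[[0,0,0],[0,0,0],[0,0,0],[0,0,0]]' --grip '[-1,-1,-1,-1]'

```text
time_s: 4.9
position: [0.462, 0.1626, 0.3079]
tcp_rot: [[-1.0, -0.001, -0.001], [0.001, -0.002, -1.0], [0.001, -1.0, 0.002]]
force: [0.0, 0.3, -0.2]
opening: 1.001
```

```bash
python3 - <<'E'
from rig import bot,eyes
import cv2,numpy as np
s=bot.read_state();d=eyes.capture('wrist');cv2.imwrite('pics/w1.png',d['image'])
np.savez('w1.npz',mtx=d['mtx'],he=d['hand_eye'],p=s['position'],R=s['tcp_rot']);print(s['position'],np.round(d['hand_eye'],3))
E
```

```text
[0.46196514 0.16259957 0.30790728] [[-0.001  0.966  0.258 -0.069]
 [-0.001 -0.258  0.966 -0.141]
 [ 1.     0.001  0.001 -0.001]
 [ 0.     0.     0.     1.   ]]
```

View pics/w1.png

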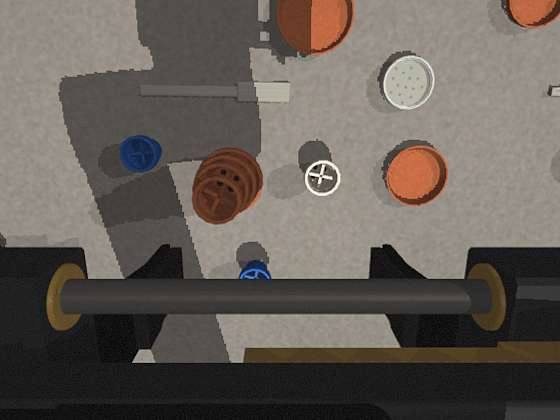

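```bash
cat >> h.py <<'E'
def wproj(f,P):
    d=np.load(f);T=np.eye(4);T[:3,:3]=d['R'];T[:3,3]=d['p'];M=np.linalg.inv(T@d['he'])
    q=(M[:3,:3]@np.atleast_2d(P).T+M[:3,3:]);q=d['mtx']@q;return (q[:2]/q[2]).T
def circ(x,y,z,r):
    a=np.linspace(0,2*np.pi,60);return np.c_[x+r*np.cos(a),y+r*np.sin(a),0*a+z]
E
python3 - <<'E'
from h import *
im=cv2.imread('pics/w1.png');x0,y0,k=170,120,6
a=cv2.resize(im[y0:y0+125,x0:x0+125],None,fx=k,fy=k,interpolation=2)
a=cv2.convertScaleAbs(a,alpha=1.6)
for z,r,c in((.156,.02,(0,255,0)),(.126,.025,(255,255,0)),(.096,.03,(255,0,0)),(.066,.0345,(0,255,255))):
    q=(wproj('w1.npz',circ(.461,.209,z,r))-[x0,y0]+.5)*k
    cv2.polylines(a,[q.round().astype(int)],True,c,1)
cv2.imwrite('pics/w1c.png',cv2.resize(a,(600,600)))
E
```

```text
(no output)
```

View pics/w1c.png

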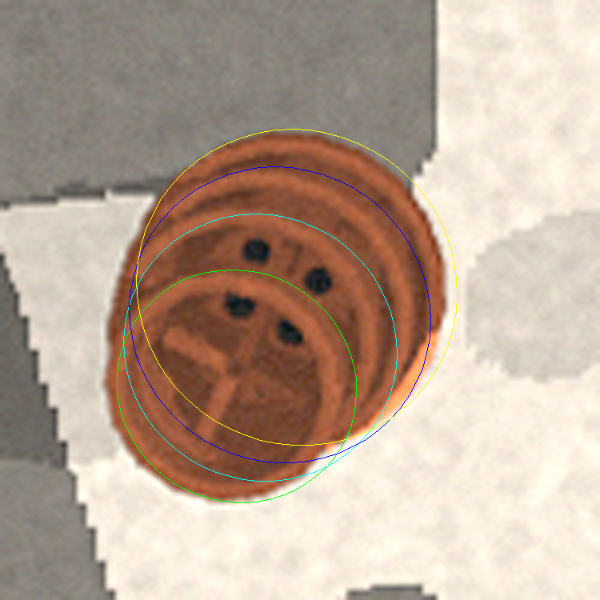

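Emit:
arm_command --translation '[[0.01,0,-0.6],[0.01,0,-0.6],[0.01,0.95,-0.6],[0.01,0.95,-0.6],[0.01,0.95,-0.6]]' --rotation '[[0,0,0],[0,0,0],[0,0,0],[0,0,0],[0,0,0]]' --grip '[-1,-1,-1,-1,-1]'

```text
time_s: 5.45
position: [0.4582, 0.2098, 0.2291]
tcp_rot: [[-1.0, -0.009, -0.002], [0.002, -0.003, -1.0], [0.009, -1.0, 0.003]]
force: [-0.4, 0.6, 1.3]
opening: 1.004
```

Emit:
arm_command --translation '[[0,0.5,0],[0,0.8,0],[0,0.96,0],[0,0.96,0],[0,0.96,0]]' --rotation '[[0,0,0],[0,0,0],[0,0,0],[0,0,0],[0,0,0]]' --grip '[-1,-1,-1,-1,-1]'

```text
time_s: 5.95
position: [0.4621, 0.2116, 0.1569]
tcp_rot: [[-1.0, 0.002, -0.002], [0.002, 0.0, -1.0], [-0.002, -1.0, -0.0]]
force: [-1.2, 0.1, -0.0]
opening: 0.997
```

Emit:
arm_command --translation '[[0,0,0],[0,0,0],[0,0,0],[0,0,0],[0,0,0]]' --rotation '[[0,0,0],[0,0,0],[0,0,0],[0,0,0],[0,0,0]]' --grip '[-0.3,-0.1,0.05,0.2,0.4]'

```text
time_s: 6.45
position: [0.4607, 0.2124, 0.156]
tcp_rot: [[-1.0, 0.0, -0.001], [0.001, 0.0, -1.0], [-0.0, -1.0, -0.0]]
force: [0.1, 0.6, 1.1]
opening: 0.631
```

Emit:
arm_command --translation '[[0,0,0],[0,0,0],[0,0,0],[0,0,0],[0,0,0]]' --rotation '[[0,0,0],[0,0,0],[0,0,0],[0,0,0],[0,0,0]]' --grip '[1,1,1,1,1]'

```text
time_s: 6.95
position: [0.4606, 0.2123, 0.1557]
tcp_rot: [[-1.0, -0.0, -0.001], [0.001, 0.0, -1.0], [0.0, -1.0, -0.0]]
force: [0.2, 0.1, 0.7]
opening: 0.45
```

Emit:
arm_command --translation '[[0,-0.3,0],[0,-0.6,0],[0,-1,0],[0,-1,0]]' --rotation '[[0,0,0],[0,0,0],[0,0,0],[0,0,0]]' --grip '[1,1,1,1]'

```text
time_s: 7.35
position: [0.4634, 0.2129, 0.2395]
tcp_rot: [[-1.0, 0.009, -0.001], [0.001, 0.002, -1.0], [-0.009, -1.0, -0.002]]
force: [0.9, -0.7, 0.2]
opening: 0.446
```

Emit:
arm_command --translation '[[0,0,0.5],[0,0,1],[0,0,1]]' --rotation '[[0,0,0],[0,0,0],[0,0,0]]' --grip '[1,1,1]'

```text
time_s: 7.65
position: [0.4601, 0.129, 0.235]
tcp_rot: [[-1.0, -0.002, -0.005], [0.005, -0.002, -1.0], [0.002, -1.0, 0.002]]
force: [0.7, 1.0, 0.1]
opening: 0.448
```

Emit:
arm_command --translation '[[-0.17,0,0.5],[-0.17,0,1],[-0.17,0,1]]' --rotation '[[0,0,0],[0,0,0],[0,0,0]]' --grip '[1,1,1]'

```text
time_s: 7.95
position: [0.4747, 0.0492, 0.2351]
tcp_rot: [[-1.0, -0.0, -0.005], [0.005, -0.001, -1.0], [0.0, -1.0, 0.001]]
force: [1.0, 1.0, -0.5]
opening: 0.446
```

Emit:
arm_command --translation '[[0,0,0.5],[0,0,1],[0,0,1]]' --rotation '[[0,0,0],[0,0,0],[0,0,0]]' --grip '[1,1,1]'

```text
time_s: 8.25
position: [0.4748, -0.0304, 0.2353]
tcp_rot: [[-1.0, 0.0, -0.005], [0.005, -0.001, -1.0], [-0.0, -1.0, 0.001]]
force: [1.0, -0.8, 0.3]
opening: 0.449
```

Emit:
arm_command --translation '[[0,0,0.5],[0,0,1],[0,0,1]]' --rotation '[[0,0,0],[0,0,0],[0,0,0]]' --grip '[1,1,1]'

```text
time_s: 8.55
position: [0.4752, -0.1103, 0.2355]
tcp_rot: [[-1.0, 0.001, -0.005], [0.005, -0.001, -1.0], [-0.001, -1.0, 0.001]]
force: [1.2, 0.4, -0.2]
opening: 0.444
```

Emit:
arm_command --translation '[[0,0,0.5],[0,0,1],[0,0,1],[0,0,1]]' --rotation '[[0,0,0],[0,0,0],[0,0,0],[0,0,0]]' --grip '[1,1,1,1]'

```text
time_s: 8.95
position: [0.4739, -0.1863, 0.2351]
tcp_rot: [[-1.0, -0.001, -0.002], [0.002, 0.002, -1.0], [0.001, -1.0, -0.002]]
force: [0.1, 0.5, 0.0]
opening: 0.449
```

Emit:
arm_command --translation '[[0,0.3,0.24],[0,0.7,0.24],[0,1,0.24],[0,1,0.24],[0,1,0.24]]' --rotation '[[0,0,0],[0,0,0],[0,0,0],[0,0,0],[0,0,0]]' --grip '[1,1,1,1,1]'

```text
time_s: 9.45
position: [0.474, -0.205, 0.1557]
tcp_rot: [[-1.0, -0.001, 0.001], [-0.001, 0.001, -1.0], [0.001, -1.0, -0.001]]
force: [0.9, -0.5, 0.2]
opening: 0.448
```

Emit:
arm_command --translation '[[0,0.3,0],[0,0.7,0],[0,1,0],[0,1,0],[0,1,0]]' --rotation '[[0,0,0],[0,0,0],[0,0,0],[0,0,0],[0,0,0]]' --grip '[1,1,1,1,1]'

```text
time_s: 9.95
position: [0.4748, -0.2068, 0.077]
tcp_rot: [[-1.0, 0.001, -0.0], [0.0, -0.001, -1.0], [-0.001, -1.0, 0.001]]
force: [-0.9, -0.0, 0.5]
opening: 0.45
```

```bash
cat > snap.py <<'E'
import sys;from rig import bot,eyes
from h import *
# usage: snap.py out x y z : side+wrist crops about a world point
out=sys.argv[1];p=[float(v) for v in sys.argv[2:5]];L=[]
s=bot.read_state();d=eyes.capture('wrist');np.savez('w.npz',mtx=d['mtx'],he=d['hand_eye'],p=s['position'],R=s['tcp_rot'])
for c,im,uv in(('w',d['image'],wproj('w.npz',p)[0]),('side',eyes.capture('side')['image'],proj('side',p)),('top',eyes.capture('top')['image'],proj('top',p))):
    k={'w':50,'side':30,'top':25}[c]*(2 if len(sys.argv)>5 else 1);x,y=np.clip(uv.round().astype(int),k,[560-k,420-k])
    print(c,uv.round(1),'crop origin',x-k,y-k,'scale',265/(2*k));L.append(cv2.resize(im[y-k:y+k,x-k:x+k],(265,265),interpolation=2))
cv2.imwrite(f'pics/{out}.png',np.hstack(L));print(s['time_s'],s['position'].round(4) if hasattr(s['position'],'round') else s['position'])
E
python3 snap.py a1 .475 -.207 .04
```

```text
w [278.2 251.3] crop origin 228 201 scale 2.65
side [312.5 199.3] crop origin 283 169 scale 4.416666666666667
top [332.3 237.4] crop origin 307 212 scale 5.3
9.95 [ 0.4748 -0.2068  0.077 ]
```

View pics/a1.png

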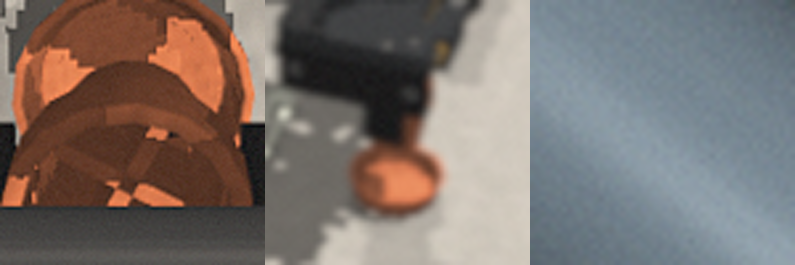

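Wrist crop: the pot is centred laterally (col ≈133) over the saucer (col ≈133), held upright. Lower and release.

Emit:
arm_command --translation '[[0,0.2,0],[0,0.35,0],[0,0.39,0],[0,0.39,0],[0,0.39,0]]' --rotation '[[0,0,0],[0,0,0],[0,0,0],[0,0,0],[0,0,0]]' --grip '[1,1,1,1,1]'

```text
time_s: 10.6
position: [0.4741, -0.207, 0.0448]
tcp_rot: [[-1.0, 0.0, -0.001], [0.001, -0.0, -1.0], [-0.0, -1.0, 0.0]]
force: [-0.6, 0.3, -1.1]
opening: 0.448
```

Emit:
arm_command --translation '[[0,0,0],[0,0,0],[0,0,0],[0,0,0],[0,0,0]]' --rotation '[[0,0,0],[0,0,0],[0,0,0],[0,0,0],[0,0,0]]' --grip '[1,0,-0.2,-0.5,-1]'

```text
time_s: 11.1
position: [0.474, -0.2069, 0.0445]
tcp_rot: [[-1.0, -0.0, -0.001], [0.001, 0.0, -1.0], [0.0, -1.0, -0.0]]
force: [0.4, 0.0, -0.5]
opening: 0.689
```

Emit:
arm_command --translation '[[0,0,0],[0,0,0],[0,-0.5,0],[0,-1,0],[0,-1,0]]' --rotation '[[0,0,0],[0,0,0],[0,0,0],[0,0,0],[0,0,0]]' --grip '[-1,-1,-1,-1,-1]'

```text
time_s: 11.6
position: [0.4767, -0.2087, 0.1286]
tcp_rot: [[-1.0, 0.008, -0.001], [0.001, -0.006, -1.0], [-0.008, -1.0, 0.006]]
force: [0.8, -1.1, -0.2]
opening: 0.99
```

Emit:
arm_command --translation '[[0,-0.5,0],[0,-1,0],[0,-1,0],[0,-1,0]]' --rotation '[[0,0,0],[0,0,0],[0,0,0],[0,0,0]]' --grip '[-1,-1,-1,-1]'

```text
time_s: 12.0
position: [0.474, -0.207, 0.2049]
tcp_rot: [[-1.0, 0.001, -0.001], [0.001, -0.001, -1.0], [-0.001, -1.0, 0.001]]
force: [-0.6, 0.0, -0.6]
opening: 1.0
```

```bash
python3 snap.py a2 .475 -.207 .02
```

```text
w [276.6 189.9] crop origin 227 140 scale 2.65
side [312.2 205.8] crop origin 282 176 scale 4.416666666666667
top [331.4 238.6] crop origin 306 214 scale 5.3
12.0 [ 0.474  -0.207   0.2049]
```

View pics/a2.png

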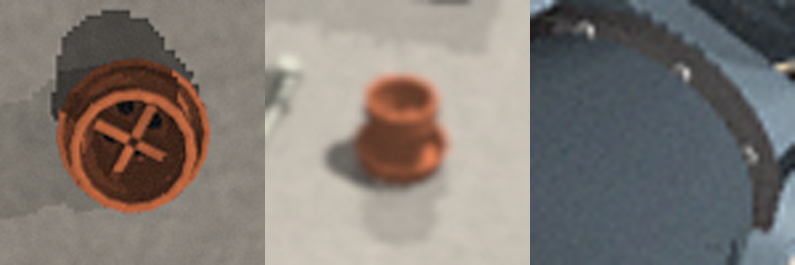

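Pot40 stands upright inside saucer40 (concentric within a few px). Next pot50.

Emit:
arm_command --translation '[[0,0,-0.5],[0,0,-1],[0,0,-1]]' --rotation '[[0,0,0],[0,0,0],[0,0,0]]' --grip '[-1,-1,-1]'

```text
time_s: 12.45
position: [0.4713, -0.1222, 0.2026]
tcp_rot: [[-1.0, -0.007, 0.003], [-0.003, 0.005, -1.0], [0.007, -1.0, -0.005]]
force: [-0.5, -0.4, 0.3]
opening: 0.997
```

Emit:
arm_command --translation '[[0.16,0,-0.5],[0.16,0,-1],[0.16,0,-1]]' --rotation '[[0,0,0],[0,0,0],[0,0,0]]' --grip '[-1,-1,-1]'

```text
time_s: 12.75
position: [0.4589, -0.0432, 0.2032]
tcp_rot: [[-1.0, -0.005, 0.004], [-0.004, 0.003, -1.0], [0.005, -1.0, -0.003]]
force: [-1.0, -0.5, -0.1]
opening: 0.999
```

Emit:
arm_command --translation '[[0,0,-0.5],[0,0,-1],[0,0,-1]]' --rotation '[[0,0,0],[0,0,0],[0,0,0]]' --grip '[-1,-1,-1]'

```text
time_s: 13.05
position: [0.4604, 0.0357, 0.2036]
tcp_rot: [[-1.0, -0.003, 0.004], [-0.004, 0.001, -1.0], [0.003, -1.0, -0.001]]
force: [-1.1, -0.2, 0.8]
opening: 1.002
```

Emit:
arm_command --translation '[[0,0,-0.5],[0,0,-1],[0,0,-1]]' --rotation '[[0,0,0],[0,0,0],[0,0,0]]' --grip '[-1,-1,-1]'

```text
time_s: 13.35
position: [0.4614, 0.1151, 0.2039]
tcp_rot: [[-1.0, -0.001, 0.003], [-0.003, 0.001, -1.0], [0.001, -1.0, -0.001]]
force: [0.1, -2.0, -0.2]
opening: 1.0
```

Emit:
arm_command --translation '[[0,0,-0.5],[0,0,-1],[0,0,-1],[0,0,-1]]' --rotation '[[0,0,0],[0,0,0],[0,0,0],[0,0,0]]' --grip '[-1,-1,-1,-1]'

```text
time_s: 13.75
position: [0.4618, 0.1921, 0.2039]
tcp_rot: [[-1.0, -0.001, 0.0], [-0.0, -0.001, -1.0], [0.001, -1.0, 0.001]]
force: [0.6, 0.6, 0.0]
opening: 1.0
```

```bash
python3 - <<'E'
from rig import bot,eyes
from h import *
s=bot.read_state();d=eyes.capture('wrist');im=d['image'];np.savez('w2.npz',mtx=d['mtx'],he=d['hand_eye'],p=s['position'],R=s['tcp_rot'])
print(s['position'])
x,y=(wproj('w2.npz',[.461,.2125,.1])[0]).astype(int);k=75;x0,y0=x-k,max(y-k,0)
a=cv2.convertScaleAbs(cv2.resize(im[y0:y0+2*k,x0:x0+2*k],None,fx=4,fy=4,interpolation=2),alpha=1.5)
for c,z,r,col in((.2125,.126,.025,(255,255,0)),(.2128,.096,.03,(255,0,0)),(.2115,.066,.0345,(0,255,255))):
    cv2.polylines(a,[((wproj('w2.npz',circ(.461,c,z,r))-[x0,y0]+.5)*4).round().astype(int)],True,col,1)
cv2.imwrite('pics/a3.png',a)
E
```

```text
[0.46180821 0.19212177 0.20389236]
```

View pics/a3.png

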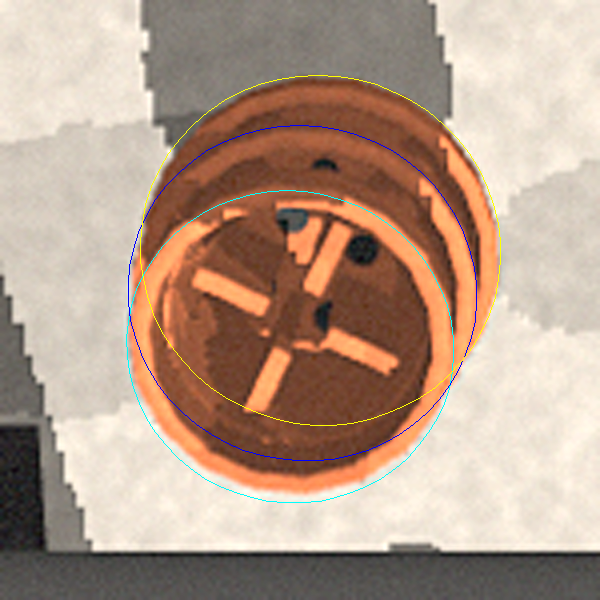

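Overlay matches: pot50 rim (290,345), pot60 and pot70 rims as predicted. Grasp pot50.

Emit:
arm_command --translation '[[0,0,-0.25],[0,0.4,-0.25],[0,0.8,-0.25],[0,1,-0.25],[0,1,-0.25]]' --rotation '[[0,0,0],[0,0,0],[0,0,0],[0,0,0],[0,0,0]]' --grip '[-1,-1,-1,-1,-1]'

```text
time_s: 14.3
position: [0.4602, 0.2107, 0.1223]
tcp_rot: [[-1.0, -0.006, -0.003], [0.003, -0.002, -1.0], [0.006, -1.0, 0.002]]
force: [1.2, -0.4, 0.4]
opening: 1.004
```

Emit:
arm_command --translation '[[0,0,0],[0,0,0],[0,0,0],[0,0,0],[0,0,0]]' --rotation '[[0,0,0],[0,0,0],[0,0,0],[0,0,0],[0,0,0]]' --grip '[-0.5,-0.3,-0.15,0,0.3]'

```text
time_s: 14.8
position: [0.4618, 0.2132, 0.1252]
tcp_rot: [[-1.0, 0.001, -0.001], [0.001, 0.0, -1.0], [-0.001, -1.0, -0.0]]
force: [0.3, -0.3, -0.1]
opening: 0.628
```

Emit:
arm_command --translation '[[0,0,0],[0,0,0],[0,0,0],[0,0,0],[0,0,0]]' --rotation '[[0,0,0],[0,0,0],[0,0,0],[0,0,0],[0,0,0]]' --grip '[1,1,1,1,1]'

```text
time_s: 15.3
position: [0.4617, 0.2131, 0.1248]
tcp_rot: [[-1.0, 0.001, -0.001], [0.001, 0.0, -1.0], [-0.001, -1.0, -0.0]]
force: [-0.0, -1.3, 4.9]
opening: 0.569
```

Emit:
arm_command --translation '[[0,-0.3,0],[0,-0.6,0],[0,-1,0],[0,-1,0]]' --rotation '[[0,0,0],[0,0,0],[0,0,0],[0,0,0]]' --grip '[1,1,1,1]'

```text
time_s: 15.7
position: [0.4637, 0.2138, 0.2076]
tcp_rot: [[-1.0, 0.007, -0.001], [0.001, 0.002, -1.0], [-0.007, -1.0, -0.002]]
force: [-0.3, 1.0, -0.6]
opening: 0.568
```

Emit:
arm_command --translation '[[-0.3,0,0.5],[-0.58,0,1],[-0.58,0,1]]' --rotation '[[0,0,0],[0,0,0],[0,0,0]]' --grip '[1,1,1]'

```text
time_s: 16.0
position: [0.5109, 0.1292, 0.2038]
tcp_rot: [[-1.0, 0.002, -0.006], [0.006, -0.001, -1.0], [-0.002, -1.0, 0.001]]
force: [0.5, 0.8, -0.1]
opening: 0.565
```

Emit:
arm_command --translation '[[-0.3,0,0.5],[-0.58,0,1],[-0.58,0,1]]' --rotation '[[0,0,0],[0,0,0],[0,0,0]]' --grip '[1,1,1]'

```text
time_s: 16.3
position: [0.5572, 0.049, 0.2036]
tcp_rot: [[-1.0, 0.003, -0.006], [0.006, -0.002, -1.0], [-0.003, -1.0, 0.002]]
force: [-0.6, 0.3, 0.2]
opening: 0.57
```

Emit:
arm_command --translation '[[-0.3,0,0.5],[-0.58,0,1],[-0.58,0,1]]' --rotation '[[0,0,0],[0,0,0],[0,0,0]]' --grip '[1,1,1]'

```text
time_s: 16.6
position: [0.6033, -0.031, 0.2036]
tcp_rot: [[-1.0, 0.003, -0.005], [0.005, -0.002, -1.0], [-0.003, -1.0, 0.002]]
force: [0.5, 0.2, -0.7]
opening: 0.564
```

Emit:
arm_command --translation '[[-0.3,0,0.5],[-0.6,0,1],[-0.6,0,1],[-0.6,0,1],[-0.6,0,1]]' --rotation '[[0,0,0],[0,0,0],[0,0,0],[0,0,0],[0,0,0]]' --grip '[1,1,1,1,1]'

```text
time_s: 17.1
position: [0.6468, -0.105, 0.2034]
tcp_rot: [[-1.0, -0.003, 0.0], [-0.0, 0.002, -1.0], [0.003, -1.0, -0.002]]
force: [-0.0, 0.1, -0.3]
opening: 0.569
```

Emit:
arm_command --translation '[[0,0.3,0.04],[0,0.7,0.04],[0,1,0.04],[0,1,0.04],[0,1,0.04]]' --rotation '[[0,0,0],[0,0,0],[0,0,0],[0,0,0],[0,0,0]]' --grip '[1,1,1,1,1]'

```text
time_s: 17.6
position: [0.6479, -0.1088, 0.1246]
tcp_rot: [[-1.0, -0.001, 0.001], [-0.001, 0.001, -1.0], [0.001, -1.0, -0.001]]
force: [-0.2, -1.1, -0.0]
opening: 0.567
```

Emit:
arm_command --translation '[[0,0.2,0],[0,0.4,0],[0,0.4,0],[0,0.4,0],[0,0.4,0]]' --rotation '[[0,0,0],[0,0,0],[0,0,0],[0,0,0],[0,0,0]]' --grip '[1,1,1,1,1]'

```text
time_s: 18.1
position: [0.6488, -0.1104, 0.0928]
tcp_rot: [[-1.0, 0.001, -0.001], [0.001, -0.0, -1.0], [-0.001, -1.0, 0.0]]
force: [0.4, 0.2, -0.9]
opening: 0.564
```

Well centred on (0.649, −0.110). Lower 41 mm, release, retreat.

Emit:
arm_command --translation '[[0,0.2,0],[0,0.4,0],[0,0.51,0],[0,0.51,0],[0,0.51,0]]' --rotation '[[0,0,0],[0,0,0],[0,0,0],[0,0,0],[0,0,0]]' --grip '[1,1,1,1,1]'

```text
time_s: 18.6
position: [0.6477, -0.1106, 0.0511]
tcp_rot: [[-1.0, -0.002, -0.001], [0.001, -0.0, -1.0], [0.002, -1.0, 0.0]]
force: [-2.3, -1.5, 2.7]
opening: 0.565
```

Emit:
arm_command --translation '[[0,0,0],[0,0,0],[0,0,0],[0,0,0],[0,0,0]]' --rotation '[[0,0,0],[0,0,0],[0,0,0],[0,0,0],[0,0,0]]' --grip '[1,-0.2,-0.4,-0.7,-1]'

```text
time_s: 19.1
position: [0.6485, -0.1101, 0.0516]
tcp_rot: [[-1.0, 0.0, -0.001], [0.001, 0.0, -1.0], [-0.0, -1.0, -0.0]]
force: [-0.0, 1.1, 0.2]
opening: 0.786
```

Emit:
arm_command --translation '[[0,0,0],[0,0,0],[0,-0.5,0],[0,-1,0],[0,-1,0]]' --rotation '[[0,0,0],[0,0,0],[0,0,0],[0,0,0],[0,0,0]]' --grip '[-1,-1,-1,-1,-1]'

```text
time_s: 19.6
position: [0.6526, -0.1115, 0.1379]
tcp_rot: [[-1.0, 0.012, -0.001], [0.001, -0.004, -1.0], [-0.012, -1.0, 0.004]]
force: [0.4, -0.2, 0.8]
opening: 0.999
```

Emit:
arm_command --translation '[[0,-0.5,0],[0,-0.6,0],[0,-0.6,0],[0,-0.6,0]]' --rotation '[[0,0,0],[0,0,0],[0,0,0],[0,0,0]]' --grip '[-1,-1,-1,-1]'

```text
time_s: 20.0
position: [0.6476, -0.11, 0.1786]
tcp_rot: [[-1.0, -0.002, -0.001], [0.001, 0.001, -1.0], [0.002, -1.0, -0.001]]
force: [-0.3, -0.3, -0.2]
opening: 1.005
```

```bash
python3 snap.py a4 .649 -.110 .025
```

```text
w [277.  196.8] crop origin 227 147 scale 2.65
side [228.7 213.1] crop origin 199 183 scale 4.416666666666667
top [297.4 174.7] crop origin 272 150 scale 5.3
20.0 [ 0.6476 -0.11    0.1786]
```

View pics/a4.png

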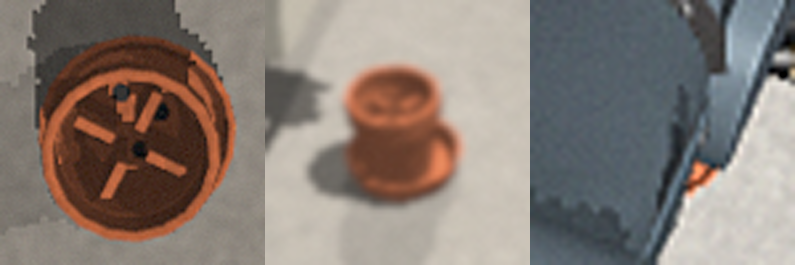

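```bash
python3 - <<'E'
from h import *
im=cv2.imread('pics/a4.png');W=cv2.resize(im[:,:265],None,fx=2.2,fy=2.2,interpolation=2)
S=cv2.resize(im[:,265:530],None,fx=1.0,fy=1.0)
def ov(a,f,x0,y0,k,C):
    for c,col in C:
        cv2.polylines(a,[((f(c)-[x0,y0]+.5)*k).round().astype(int)],True,col,1)
C=[(circ(.649,-.11,.053,.025),(255,255,0)),(circ(.649,-.11,.014,.0315),(0,255,0))]
S=cv2.resize(S,None,fx=2.2,fy=2.2)
ov(W,lambda c:wproj('w.npz',c),227,147,2.65*2.2,C)
ov(S,lambda c:np.array([proj('side',p) for p in c]),199,183,265/60*2.2,C)
cv2.imwrite('pics/a5.png',cv2.resize(np.hstack([W,S]),(800,400)))
E
```

```text
(no output)
```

View pics/a5.png

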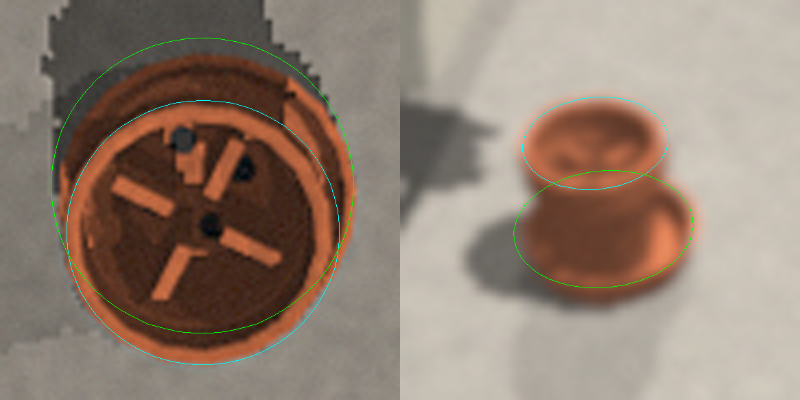

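Pot50's rim matches the predicted rim at z=53 mm (seated, level); saucer about 3 mm off centre, within play. Next pot60.

Emit:
arm_command --translation '[[0.3,0,-0.5],[0.58,0,-1],[0.58,0,-1]]' --rotation '[[0,0,0],[0,0,0],[0,0,0]]' --grip '[-1,-1,-1]'

```text
time_s: 20.45
position: [0.5968, -0.0252, 0.1778]
tcp_rot: [[-1.0, -0.009, 0.003], [-0.003, 0.004, -1.0], [0.009, -1.0, -0.004]]
force: [0.7, -0.9, 0.2]
opening: 0.997
```

Emit:
arm_command --translation '[[0.3,0,-0.5],[0.58,0,-1],[0.58,0,-1]]' --rotation '[[0,0,0],[0,0,0],[0,0,0]]' --grip '[-1,-1,-1]'

```text
time_s: 20.75
position: [0.551, 0.0539, 0.1784]
tcp_rot: [[-1.0, -0.008, 0.004], [-0.004, 0.002, -1.0], [0.008, -1.0, -0.002]]
force: [0.0, -0.2, 0.4]
opening: 0.999
```

Emit:
arm_command --translation '[[0.3,0,-0.5],[0.58,0,-1],[0.58,0,-1]]' --rotation '[[0,0,0],[0,0,0],[0,0,0]]' --grip '[-1,-1,-1]'

```text
time_s: 21.05
position: [0.5055, 0.133, 0.1788]
tcp_rot: [[-1.0, -0.006, 0.004], [-0.004, 0.001, -1.0], [0.006, -1.0, -0.001]]
force: [-0.1, -0.0, -0.9]
opening: 0.999
```

Emit:
arm_command --translation '[[0.3,0,-0.5],[0.58,0,-1],[0.58,0,-1],[0.58,0,-1],[0.58,0,-1]]' --rotation '[[0,0,0],[0,0,0],[0,0,0],[0,0,0],[0,0,0]]' --grip '[-1,-1,-1,-1,-1]'

```text
time_s: 21.55
position: [0.4646, 0.209, 0.1796]
tcp_rot: [[-1.0, 0.001, -0.002], [0.002, -0.0, -1.0], [-0.001, -1.0, 0.0]]
force: [-1.9, 0.4, -0.6]
opening: 1.0
```

```bash
python3 - <<'E'
from rig import bot,eyes
from h import *
s=bot.read_state();d=eyes.capture('wrist');im=d['image'];np.savez('w3.npz',mtx=d['mtx'],he=d['hand_eye'],p=s['position'],R=s['tcp_rot'])
print(s['position'])
x,y=(wproj('w3.npz',[.461,.2125,.08])[0]).astype(int);k=75;x0,y0=x-k,max(y-k,0)
a=cv2.convertScaleAbs(cv2.resize(im[y0:y0+2*k,x0:x0+2*k],None,fx=4,fy=4,interpolation=2),alpha=1.5)
for c,z,r,col in((.2128,.096,.03,(255,0,0)),(.2115,.066,.0345,(0,255,255))):
    cv2.polylines(a,[((wproj('w3.npz',circ(.461,c,z,r))-[x0,y0]+.5)*4).round().astype(int)],True,col,1)
cv2.imwrite('pics/a6.png',a)
E
```

```text
[0.46456492 0.20895052 0.17963374]
```

View pics/a6.png

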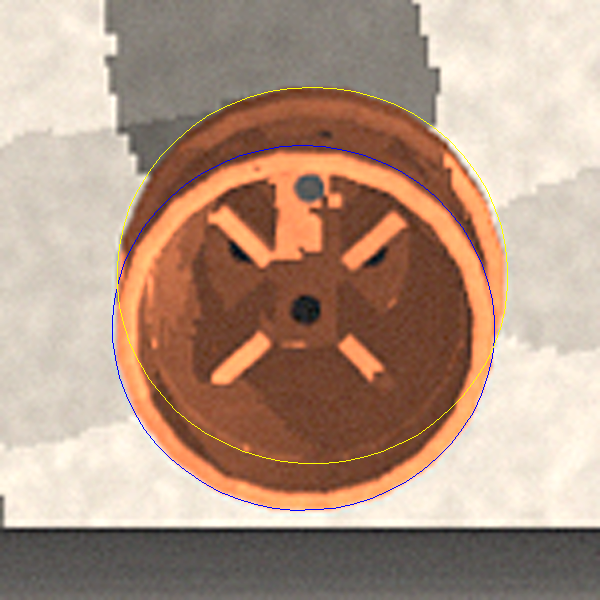

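Both rims match within ~1 mm. Grasp pot60.

Emit:
arm_command --translation '[[0.05,0,-0.04],[0.05,0.4,-0.04],[0.05,0.8,-0.04],[0.05,1,-0.04],[0.05,1,-0.04]]' --rotation '[[0,0,0],[0,0,0],[0,0,0],[0,0,0],[0,0,0]]' --grip '[-1,-1,-1,-1,-1]'

```text
time_s: 22.1
position: [0.4578, 0.212, 0.0977]
tcp_rot: [[-1.0, -0.005, -0.002], [0.002, -0.001, -1.0], [0.005, -1.0, 0.001]]
force: [-1.0, 0.0, -0.7]
opening: 1.002
```

Emit:
arm_command --translation '[[0,0.06,0],[0,0.06,0],[0,0.06,0],[0,0.06,0],[0,0.06,0]]' --rotation '[[0,0,0],[0,0,0],[0,0,0],[0,0,0],[0,0,0]]' --grip '[-1,-0.6,-0.45,-0.3,-0.1]'

```text
time_s: 22.6
position: [0.4594, 0.2132, 0.0956]
tcp_rot: [[-1.0, 0.001, -0.001], [0.001, 0.0, -1.0], [-0.001, -1.0, -0.0]]
force: [-0.6, -0.8, 1.5]
opening: 0.723
```

Emit:
arm_command --translation '[[0,0,0],[0,0,0],[0,0,0],[0,0,0],[0,0,0]]' --rotation '[[0,0,0],[0,0,0],[0,0,0],[0,0,0],[0,0,0]]' --grip '[0.2,1,1,1,1]'

```text
time_s: 23.1
position: [0.4595, 0.213, 0.0954]
tcp_rot: [[-1.0, 0.001, -0.001], [0.001, -0.0, -1.0], [-0.001, -1.0, 0.0]]
force: [-0.5, -2.5, 5.2]
opening: 0.679
```

Emit:
arm_command --translation '[[0,-0.3,0],[0,-0.6,0],[0,-1,0],[0,-1,0]]' --rotation '[[0,0,0],[0,0,0],[0,0,0],[0,0,0]]' --grip '[1,1,1,1]'

```text
time_s: 23.5
position: [0.4613, 0.2139, 0.178]
tcp_rot: [[-1.0, 0.007, -0.001], [0.001, 0.002, -1.0], [-0.007, -1.0, -0.002]]
force: [1.3, 0.0, -1.0]
opening: 0.684
```

Emit:
arm_command --translation '[[0.04,0,0.5],[0.04,0,1],[0.04,0,1]]' --rotation '[[0,0,0],[0,0,0],[0,0,0]]' --grip '[1,1,1]'

```text
time_s: 23.8
position: [0.4549, 0.13, 0.174]
tcp_rot: [[-1.0, -0.003, -0.005], [0.005, -0.001, -1.0], [0.003, -1.0, 0.001]]
force: [0.1, 0.3, -0.5]
opening: 0.684
```

Emit:
arm_command --translation '[[0,0,0.5],[0,0,1],[0,0,1]]' --rotation '[[0,0,0],[0,0,0],[0,0,0]]' --grip '[1,1,1]'

```text
time_s: 24.1
position: [0.4561, 0.0503, 0.1742]
tcp_rot: [[-1.0, -0.001, -0.006], [0.006, -0.0, -1.0], [0.001, -1.0, 0.0]]
force: [1.3, -0.1, -0.6]
opening: 0.68
```

Emit:
arm_command --translation '[[0,0,0.4],[0,0,0.69],[0,0.3,0.69],[0,0.8,0.69],[0,0.8,0.69]]' --rotation '[[0,0,0],[0,0,0],[0,0,0],[0,0,0],[0,0,0]]' --grip '[1,1,1,1,1]'

```text
time_s: 24.6
position: [0.4521, -0.0005, 0.1066]
tcp_rot: [[-1.0, -0.012, -0.001], [0.001, 0.004, -1.0], [0.012, -1.0, -0.003]]
force: [-1.0, 0.5, 0.1]
opening: 0.684
```

Emit:
arm_command --translation '[[0,0,0],[0,0,0]]' --rotation '[[0,0,0],[0,0,0]]' --grip '[1,1]'

```text
time_s: 24.8
position: [0.4565, -0.0016, 0.112]
tcp_rot: [[-1.0, 0.002, 0.0], [-0.0, -0.0, -1.0], [-0.002, -1.0, 0.0]]
force: [0.1, -0.8, -0.2]
opening: 0.683
```

Emit:
arm_command --translation '[[0,0.25,0],[0,0.5,0],[0,0.6,0],[0,0.64,0],[0,0.64,0]]' --rotation '[[0,0,0],[0,0,0],[0,0,0],[0,0,0],[0,0,0]]' --grip '[1,1,1,1,1]'

```text
time_s: 25.3
position: [0.4564, -0.0021, 0.0607]
tcp_rot: [[-1.0, 0.002, -0.001], [0.001, -0.0, -1.0], [-0.002, -1.0, 0.0]]
force: [0.3, 0.4, -1.0]
opening: 0.682
```

Emit:
arm_command --translation '[[0,0,0],[0,0,0],[0,0,0],[0,0,0],[0,0,0]]' --rotation '[[0,0,0],[0,0,0],[0,0,0],[0,0,0],[0,0,0]]' --grip '[1,1,-0.5,-0.8,-1]'

```text
time_s: 25.8
position: [0.4557, -0.0021, 0.0598]
tcp_rot: [[-1.0, 0.0, -0.001], [0.001, -0.0, -1.0], [-0.0, -1.0, 0.0]]
force: [0.1, -0.3, 0.3]
opening: 0.852
```

Emit:
arm_command --translation '[[0,0,0],[0,0,0],[0,-0.5,0],[0,-1,0],[0,-1,0]]' --rotation '[[0,0,0],[0,0,0],[0,0,0],[0,0,0],[0,0,0]]' --grip '[-1,-1,-1,-1,-1]'

```text
time_s: 26.3
position: [0.4585, -0.0027, 0.1433]
tcp_rot: [[-1.0, 0.009, -0.001], [0.0, -0.002, -1.0], [-0.009, -1.0, 0.002]]
force: [-0.4, -0.1, -0.1]
opening: 0.999
```

Emit:
arm_command --translation '[[0,-0.3,0],[0,-0.4,0],[0,-0.4,0],[0,-0.4,0]]' --rotation '[[0,0,0],[0,0,0],[0,0,0],[0,0,0]]' --grip '[-1,-1,-1,-1]'

```text
time_s: 26.7
position: [0.4552, -0.002, 0.171]
tcp_rot: [[-1.0, -0.001, -0.001], [0.001, 0.0, -1.0], [0.001, -1.0, -0.0]]
force: [0.9, -0.2, -0.0]
opening: 0.999
```

```bash
python3 snap.py a7 .458 -.002 .03
```

```text
w [277.1 198.8] crop origin 227 149 scale 2.65
side [291.1 263.9] crop origin 261 234 scale 4.416666666666667
top [255.  241.4] crop origin 230 216 scale 5.3
26.7 [ 0.4552 -0.002   0.171 ]
```

View pics/a7.png

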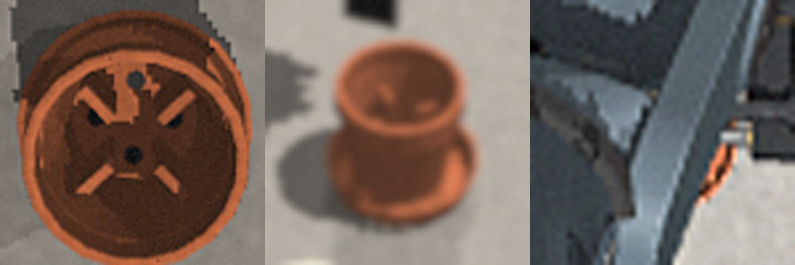

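Pot60 stands upright, roughly centred in saucer60. Now pot70.

Emit:
arm_command --translation '[[-0.06,0,-0.5],[-0.06,0,-1],[-0.06,0,-1]]' --rotation '[[0,0,0],[0,0,0],[0,0,0]]' --grip '[-1,-1,-1]'

```text
time_s: 27.15
position: [0.4594, 0.0812, 0.1709]
tcp_rot: [[-1.0, -0.002, 0.004], [-0.004, 0.001, -1.0], [0.002, -1.0, -0.001]]
force: [-0.0, -0.3, -0.4]
opening: 1.0
```

Emit:
arm_command --translation '[[0,0,-0.5],[0,0,-1],[0,0,-1]]' --rotation '[[0,0,0],[0,0,0],[0,0,0]]' --grip '[-1,-1,-1]'

```text
time_s: 27.45
position: [0.4602, 0.1608, 0.1712]
tcp_rot: [[-1.0, -0.001, 0.004], [-0.004, 0.001, -1.0], [0.001, -1.0, -0.001]]
force: [-0.3, 0.0, -0.9]
opening: 1.0
```

Emit:
arm_command --translation '[[0,0,-0.4],[0,0,-0.67],[0,0.3,-0.67],[0,0.5,-0.67],[0,0.5,-0.67]]' --rotation '[[0,0,0],[0,0,0],[0,0,0],[0,0,0],[0,0,0]]' --grip '[-1,-1,-1,-1,-1]'

```text
time_s: 27.95
position: [0.459, 0.2101, 0.1295]
tcp_rot: [[-1.0, -0.006, -0.001], [0.001, -0.002, -1.0], [0.006, -1.0, 0.002]]
force: [-0.8, -0.7, -0.3]
opening: 0.998
```

Emit:
arm_command --translation '[[0,0,0],[0,0,0]]' --rotation '[[0,0,0],[0,0,0]]' --grip '[-1,-1]'

```text
time_s: 28.15
position: [0.4614, 0.2109, 0.1323]
tcp_rot: [[-1.0, 0.001, -0.002], [0.002, 0.0, -1.0], [-0.001, -1.0, -0.0]]
force: [0.5, 0.6, 0.1]
opening: 0.998
```

```bash
python3 - <<'E'
from rig import bot,eyes
from h import *
s=bot.read_state();d=eyes.capture('wrist');im=d['image'];np.savez('w4.npz',mtx=d['mtx'],he=d['hand_eye'],p=s['position'],R=s['tcp_rot'])
print(s['position'])
h=cv2.cvtColor(im,cv2.COLOR_BGR2HSV);m=((h[...,0]<14)&(h[...,1]>110)&(h[...,2]>50)).astype('uint8')
q=wproj('w4.npz',circ(.460,.212,.066,.0345));print('pred x',q[:,0].min(),q[:,0].max(),'y',q[:,1].min(),q[:,1].max())
x0=int(q[:,0].min())-40;r=int(q[:,1].mean())
for row in(r-20,r,r+15):
    c=np.where(m[row,x0:x0+400])[0]+x0;print(row,c.min(),c.max())
c=int(q[:,0].mean());v=np.where(m[:,c])[0];print('col',v.min(),v.max())
a=im.copy();cv2.polylines(a,[q.round().astype(int)],True,(0,255,255),1);cv2.imwrite('pics/a8.png',a)
E
```

```text
[0.46135096 0.2109396  0.13226711]
pred x 216.48493590240366 335.0362163165831 y 176.75024588420536 289.39393662286363
213 223 559
233 218 559
248 220 332
col 175 278
```

View pics/a8.png

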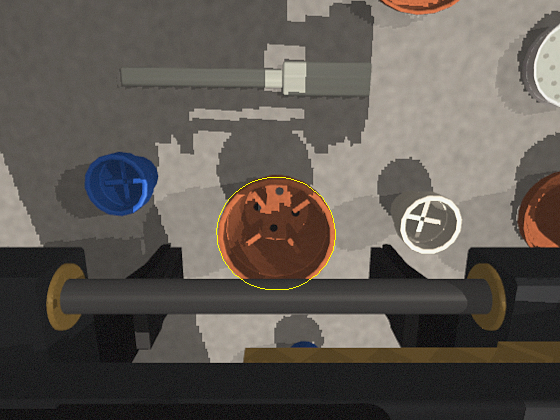

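Pot70 rim at (276,233) matches the prediction and sits midway between the fingers (183/371). Grasp.

Emit:
arm_command --translation '[[0,0.3,0],[0,0.6,0],[0,0.85,0],[0,0.85,0],[0,0.85,0]]' --rotation '[[0,0,0],[0,0,0],[0,0,0],[0,0,0],[0,0,0]]' --grip '[-1,-1,-1,-1,-1]'

```text
time_s: 28.7
position: [0.4611, 0.2114, 0.0643]
tcp_rot: [[-1.0, 0.001, -0.001], [0.001, 0.0, -1.0], [-0.001, -1.0, -0.0]]
force: [0.3, 0.0, 0.7]
opening: 1.0
```

Emit:
arm_command --translation '[[0,0,0],[0,0,0],[0,0,0],[0,0,0],[0,0,0]]' --rotation '[[0,0,0],[0,0,0],[0,0,0],[0,0,0],[0,0,0]]' --grip '[-1,-0.8,-0.6,-0.4,0]'

```text
time_s: 29.2
position: [0.4609, 0.2115, 0.0642]
tcp_rot: [[-1.0, 0.001, -0.001], [0.001, 0.0, -1.0], [-0.001, -1.0, -0.0]]
force: [0.2, -0.4, 2.7]
opening: 0.764
```

Emit:
arm_command --translation '[[0,0,0],[0,0,0],[0,0,0],[0,0,0],[0,0,0]]' --rotation '[[0,0,0],[0,0,0],[0,0,0],[0,0,0],[0,0,0]]' --grip '[1,1,1,1,1]'

```text
time_s: 29.7
position: [0.4609, 0.2115, 0.0642]
tcp_rot: [[-1.0, 0.001, -0.001], [0.001, 0.0, -1.0], [-0.001, -1.0, -0.0]]
force: [-0.3, -0.2, 6.2]
opening: 0.769
```

Emit:
arm_command --translation '[[0,-0.3,0],[0,-0.6,0],[0,-1,0],[0,-1,0]]' --rotation '[[0,0,0],[0,0,0],[0,0,0],[0,0,0]]' --grip '[1,1,1,1]'

```text
time_s: 30.1
position: [0.463, 0.2121, 0.1468]
tcp_rot: [[-1.0, 0.007, -0.001], [0.001, 0.002, -1.0], [-0.007, -1.0, -0.002]]
force: [0.8, 0.1, 0.2]
opening: 0.768
```

Emit:
arm_command --translation '[[-0.5,0,0.28],[-1,0,0.55],[-1,0,0.55]]' --rotation '[[0,0,0],[0,0,0],[0,0,0]]' --grip '[1,1,1]'

```text
time_s: 30.4
position: [0.5472, 0.165, 0.1436]
tcp_rot: [[-1.0, 0.008, -0.004], [0.004, -0.0, -1.0], [-0.008, -1.0, 0.0]]
force: [0.2, 0.6, 0.4]
opening: 0.768
```

Emit:
arm_command --translation '[[-0.5,0,0.28],[-1,0,0.55],[-1,0,0.55],[-1,0,0.55]]' --rotation '[[0,0,0],[0,0,0],[0,0,0],[0,0,0]]' --grip '[1,1,1,1]'

```text
time_s: 30.8
position: [0.6199, 0.1228, 0.1422]
tcp_rot: [[-1.0, -0.003, -0.002], [0.002, 0.0, -1.0], [0.003, -1.0, -0.0]]
force: [-0.2, -0.5, -0.8]
opening: 0.769
```

Emit:
arm_command --translation '[[-0.14,0,0.02],[-0.14,0.2,0.02],[-0.14,0.4,0.02],[-0.14,0.4,0.02],[-0.14,0.4,0.02]]' --rotation '[[0,0,0],[0,0,0],[0,0,0],[0,0,0],[0,0,0]]' --grip '[1,1,1,1,1]'

```text
time_s: 31.3
position: [0.631, 0.1224, 0.1114]
tcp_rot: [[-1.0, -0.001, 0.0], [-0.0, 0.0, -1.0], [0.001, -1.0, -0.0]]
force: [0.6, 0.4, -0.3]
opening: 0.766
```

Emit:
arm_command --translation '[[-0.01,0.25,0],[-0.01,0.45,0],[-0.01,0.55,0],[-0.01,0.55,0],[-0.01,0.55,0]]' --rotation '[[0,0,0],[0,0,0],[0,0,0],[0,0,0],[0,0,0]]' --grip '[1,1,1,1,1]'

```text
time_s: 31.8
position: [0.6327, 0.1218, 0.0678]
tcp_rot: [[-1.0, 0.0, -0.001], [0.001, 0.0, -1.0], [-0.0, -1.0, -0.0]]
force: [0.1, 0.7, -0.4]
opening: 0.772
```

Emit:
arm_command --translation '[[0,0,0],[0,0,0],[0,0,0],[0,0,0],[0,0,0]]' --rotation '[[0,0,0],[0,0,0],[0,0,0],[0,0,0],[0,0,0]]' --grip '[1,1,-0.6,-0.8,-1]'

```text
time_s: 32.3
position: [0.6327, 0.1217, 0.0679]
tcp_rot: [[-1.0, 0.0, -0.001], [0.001, 0.0, -1.0], [-0.0, -1.0, -0.0]]
force: [-0.9, -0.2, 0.4]
opening: 0.904
```

Emit:
arm_command --translation '[[0,0,0],[0,0,0],[0,0,0],[0,-0.3,0],[0,-0.6,0]]' --rotation '[[0,0,0],[0,0,0],[0,0,0],[0,0,0],[0,0,0]]' --grip '[-1,-1,-1,-1,-1]'

```text
time_s: 32.8
position: [0.6318, 0.1217, 0.1153]
tcp_rot: [[-1.0, -0.003, -0.001], [0.001, -0.0, -1.0], [0.003, -1.0, 0.0]]
force: [0.1, -0.7, 0.6]
opening: 1.001
```

Emit:
arm_command --translation '[[0,-0.5,0],[0,-1,0],[0,-1,0],[0,-1,0]]' --rotation '[[0,0,0],[0,0,0],[0,0,0],[0,0,0]]' --grip '[-1,-1,-1,-1]'

```text
time_s: 33.2
position: [0.6331, 0.1218, 0.197]
tcp_rot: [[-1.0, 0.003, -0.001], [0.001, 0.0, -1.0], [-0.003, -1.0, -0.0]]
force: [-0.3, 0.1, -0.6]
opening: 0.999
```

Emit:
arm_command --translation '[[0.5,-0.5,0],[1,-1,0],[1,-1,0],[1,-1,0]]' --rotation '[[0,0,0],[0,0,0],[0,0,0],[0,0,0]]' --grip '[-1,-1,-1,-1]'

```text
time_s: 33.6
position: [0.5517, 0.122, 0.2761]
tcp_rot: [[-1.0, 0.001, -0.0], [0.0, -0.0, -1.0], [-0.001, -1.0, 0.0]]
force: [0.7, -0.2, -0.1]
opening: 1.002
```

Emit:
arm_command --translation '[[0.5,-0.5,0],[1,-1,0],[1,-1,0],[1,-1,0]]' --rotation '[[0,0,0],[0,0,0],[0,0,0],[0,0,0]]' --grip '[-1,-1,-1,-1]'

```text
time_s: 34.0
position: [0.4731, 0.1219, 0.356]
tcp_rot: [[-1.0, 0.002, -0.001], [0.001, 0.0, -1.0], [-0.002, -1.0, -0.0]]
force: [-0.4, -0.3, 0.2]
opening: 0.998
```

```bash
python3 - <<'E'
from rig import bot,eyes
from h import *
s=bot.read_state();d=eyes.capture('wrist');np.savez('w5.npz',mtx=d['mtx'],he=d['hand_eye'],p=s['position'],R=s['tcp_rot'])
S=eyes.capture('side')['image'];W=d['image'];cv2.imwrite('pics/s5.png',S);cv2.imwrite('pics/w5.png',W)
k=3.4;x0,y0=150,180;A=cv2.resize(S[y0:y0+150,x0:x0+200],None,fx=k,fy=k,interpolation=2)
for x,y,n,r,rs in((.475,-.207,.042,.02,.0265),(.649,-.11,.05,.025,.0315),(.4575,-.002,.058,.03,.0365),(.632,.1225,.066,.0345,.0415)):
    for c,col in((circ(x,y,.003+n,r),(255,255,0)),(circ(x,y,.014,rs),(0,255,0))):
        cv2.polylines(A,[((np.array([proj('side',p) for p in c])-[x0,y0]+.5)*k).round().astype(int)],True,col,1)
cv2.imwrite('pics/a9.png',A);print(s['time_s'],s['position'])
E
```

```text
34.0 [0.47311535 0.12189531 0.35599933]
```

View pics/a9.png

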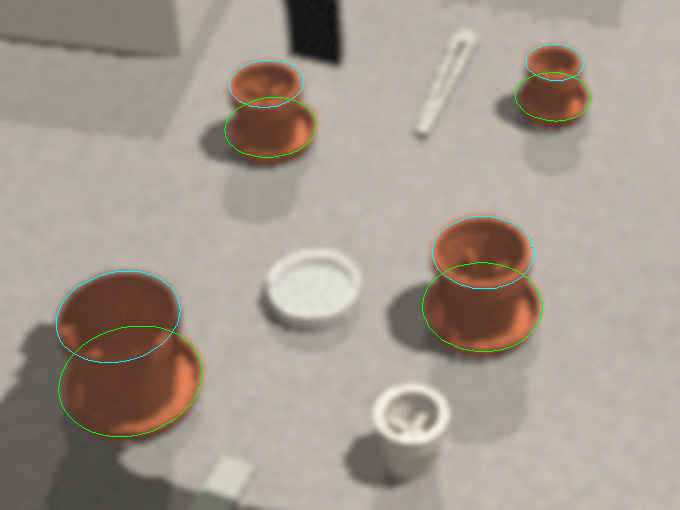

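All four pots match their predicted seated rims, and the dish hasn't moved. The gripper is clear, so I'm handing in.

```bash
python3 -c "
from rig import bot
print(bot.hand_in(),bot.read_state()['time_s'])"
```

```text
the job is handed in; nothing more can be done
the job is handed in; nothing more can be done
```

I took the stack apart from the top and stood pot40, pot50, pot60 and pot70 upright in their matching saucers. I handed the job in at about 34 s on the robot's clock; the hand-in reports no verdict.

- **Pots:** in the last side picture, all four rims lie on the outlines I predicted for pots seated level on the saucer floors. The gripper was open and well clear.
- **Off-centre:** saucer50 sits about 3–4 mm off pot50's centre, within the 13 mm allowed. I felt a slight sideways force of about 2–3 N while lowering that pot. The other three look centred to within a few millimetres.
- **Seed dish and tray:** the arm never went near the seedling tray, and passed over the seed dish without touching it. In the last picture the dish looks where it was. I did not re-measure either position at the end.

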